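Load two component tubes into a leaning stick feeder and prime it

ROBOT

A 6-joint arm with a two-finger parallel gripper is mounted at the origin on the work surface; the furniture and walls round the work are solid. World frame = base frame: x ahead of the robot, y to its left, z up, the work surface at z = 0. Lengths are in mm, angles in rad, forces in N, time in s.
With the tool pointing down it reaches from about 350 to 1000 mm from the base axis. Payload 7.1 kg.
Tool frame: the origin (TCP) lies on the centre line of the jaws, within the pads' length; the fingertips stand 11 mm ahead of it and the grasp point (between the pads) lies 8 mm behind it; z points along the fingers, y is the line along which they close (so a half turn about z gives the same grasp; the last joint's range is limited). The gripper opens to 85 mm and grips with 20 to 120 N. Pads are 22 mm wide; open, the fingers measure 114 mm over their backs; the gripper's body (76 mm by 85 mm) begins 54 mm behind the grasp point. The pads swing forward as they close: fully open they stand 13 mm farther back than shut.
Start: joints at [1.127, 0.423, 1.63, -0, 1.089, -0.019], TCP at [257.554, 569.448, 242.319] pointing down, gripper open.
Joint ranges: [-3, 3], [-0.9, 2.11], [0.09, 2.58], [-1.31, 4.45], [0.11, 2.69], [-2.54, 2.54]. Speed limits (rad/s): [2.39, 2.39, 3.01, 3.14, 3.14, 3.14].

INTERFACE

Orientations are given as a unit quaternion [w, x, y, z].
In Python, from station import manip, eyes gives the robot as it stands (manip), with the cameras (eyes).
- The arm moves only by the shell command python3 jog.py 'ROWS' [OPENING] [FORCE]. ROWS is a JSON list of rows, 1 to 5 of them, each an object with the fields pos (a list: dx, dy, dz in mm), turn_vec (a list: a rotation vector rx, ry, rz in rad); a field left out counts as zero; each row is the pose to reach, as a shift and turn from the pose commanded when the command began, along the tool's axes at that moment; what a row does not reach only later rows make up. A row lasts 1/12 s, in which the tool goes at most 41.7 mm and 0.125 rad, less where a joint would pass 70% of its speed; a pose out of reach is approached as far as the arm can. OPENING is the finger opening in mm, set as the command begins (- or left out keeps the last). The fingers move at their own pace and stop on an object; FORCE is the grip in N (left out, the last holds). Time passes only in rows, so rows that do not move let the fingers close. It prints the time, the measured TCP pose, the force, the opening and the grip force at its end. Input that does not fit is refused with a message, and nothing moves.
- manip.state(): the state, without advancing time (a new reading comes with each control period).
- eyes.snapshot(name): name is "scene" or "top" or "wrist"; returns a dict with "color" (420x560x3 uint8, blue, green, red), "intrinsics" (3x3 intrinsics, pixels), "R" (3x3) and "t" (3): a world point X has camera coordinates R X + t. Camera axes: x right, y down, z forward; pixel columns grow to the right and rows downward; lengths in mm; the calibration is good to about 2 mm. A picture is of the moment at which its call begins. There is no depth.
- manip.hand_in(): hands the job in; it is judged then, once.
The state is a dict: "time": time; "joints": joint angles; "qvel": joint speeds; "joint_efforts": joint torques, N m; "tcp_pos": TCP position; "orientation": TCP orientation; "contact_force": force on the tool from outside, world axes, zero at the start; "moment": the same for the moment, N m; "opening": finger opening in mm; "grasp_force": force on a finger pad.
Only numpy, scipy, OpenCV 4.12 (cv2) and the standard library are available. Lean on these libraries where they do the work, as an engineer would, in place of code of your own. Each camera call takes 0.05 s, during which the arm holds its last target. There are 200 camera calls.

TASK

Take the two component tubes out of their upright stands and drop each one, stoppered end up, into the pocket of its own width in the leaning stick feeder, so that it stands fully down on the pocket's floor. Then prime the feeder: press its sprung lever fully down and let it come fully back up, at least three times. Leave the solder tin where it stands.

Things in the scene. Friction and masses are not known exactly. Their poses are not given: they have to be found in the camera images.
- wide_tube: Wide component tube: stiff grey plastic stick, 16 mm (its x) by 32 mm (its y) by 150 mm long (its z), 90 g, black chips showing on both 32 mm faces, black rubber stopper at the top end. Origin at the centre of its foot (the end without stopper), z along it up to the stopper. Starts upright in a black stand. A half turn about z changes nothing. May be pinched across either pair of sides.
- narrow_tube: Narrow component tube: the same but 16 mm by 16 mm by 150 mm, 60 g. Origin at the centre of its foot, z along it up to the stopper.
- wide_stand: Black block 54 x 54 x 68 mm, on an 70 mm square steel foot plate, fixed to the bench; holds the wide tube upright in a 36 x 20 mm well, floor 8 mm above the bench, 60 mm deep, so that 90 mm of the tube stands out. Origin at the centre of its underside, z up. The two stands may have swapped places.
- narrow_stand: The same with a 20 x 20 mm well, holding the narrow tube.
- feeder: Stick feeder, fixed to the bench: grey base plate 150 x 215 x 12 mm (x from -80 to +70 mm, y from -75 to +140 mm), carrying the aluminium chute and, at its +y side, the lever. Origin on the bench, below the middle of the chute's floor; x points away from the robot, z up.
- chute: Aluminium chute with two open pockets, 75 mm deep, 20 mm in x. Its z runs up along the pockets and leans 30 degrees from vertical towards feeder -x (the robot); its y is the feeder's y. Origin midway between the pockets at floor level, 32 mm above the bench. Flared lips above the mouths, up to z = 87 mm, widen each pocket by 4 mm a side.
- wide_floor (a point): Centre of the wide pocket's floor, where the wide tube's foot belongs: chute y = -36 mm. The pocket is 36 mm in y. A tube let go in its pocket slides down to the floor by its own weight; 75 mm of it then stands out.
- narrow_floor (a point): Centre of the narrow pocket's floor, where the narrow tube's foot belongs: chute y = +36 mm. The pocket is 20 mm in y.
- wide_mouth (a point): Centre of the wide pocket's mouth, 75 mm up the chute's z from the floor.
- narrow_mouth (a point): Centre of the narrow pocket's mouth, 75 mm up the chute's z from the floor.
- feed_lever (a joint): Angle of the sprung lever: 0 up (rest), grows as it is pressed down, stop at 0.32 rad. The hinge lies 95 mm behind (feeder +x of) the pad, at the pad's height less 7 mm. It takes about 4 N on the pad to start and 7 N at the stop; it springs back by itself when let go.
- lever_pad (a point): Centre of the top of the lever's black pad, 40 mm (x) by 34 mm (y), 69 mm above the bench at rest; at full stroke it has gone down about 30 mm.
- solder_tin: Bystander: low round solder tin, 56 mm across, 28 mm high. Origin at the centre of its underside.

How it is judged:
By the outcome, as a careful person would: the job done as asked, in the order asked, and still so for the second after the job is handed in, with the robot touching nothing.
It also fails if it takes over 67 s, if anything falls off the work surface, if the arm or the gripper's body presses on something with over 40 N, if the wrist force passes 120 N, or if a joint passes its speed limit or range.

## Working session

There is one attempt and no reset: what is moved stays moved. The work goes in short steps, Python scripts to look and compute and a shell command to move; the robot and the scene stay as the last step left them, time stands still between calls to the robot, and variables do not carry over. Pictures are saved under pics/ and viewed, at most 10 in all, crops included, and the job is handed in when it is done.

```bash
ls; mkdir -p pics; python3 - <<'E'
from station import manip, eyes
import cv2,numpy as np,pickle
d={}
for n in("scene","top","wrist"):
    s=eyes.snapshot(n);d[n]=s
    cv2.imwrite(f"pics/{n}0.png",s["color"])
    print(n,np.round(s["R"],3).tolist(),np.round(s["t"]),np.round(s["intrinsics"]).tolist())
pickle.dump(d,open("s0.pkl","wb"))
print(manip.state())
E
```

```text
jog.py
pics
station.py
scene [[0.699, -0.715, 0.005], [-0.443, -0.438, -0.782], [0.561, 0.544, -0.624]] [-91. 425. 461.] [[464.0, 0.0, 288.0], [0.0, 464.0, 210.0], [0.0, 0.0, 1.0]]
top [[0.017, -1.0, 0.001], [-0.989, -0.017, -0.146], [0.146, 0.001, -0.989]] [332. 477. 854.] [[405.0, 0.0, 276.0], [0.0, 405.0, 209.0], [0.0, 0.0, 1.0]]
wrist [[0.412, 0.911, -0.002], [0.868, -0.392, 0.304], [0.276, -0.127, -0.953]] [-624.  -39.  381.] [[339.0, 0.0, 284.0], [0.0, 339.0, 213.0], [0.0, 0.0, 1.0]]
{'time': 0.15, 'joints': array([ 1.12697925e+00,  4.23701606e-01,  1.63054733e+00, -1.78407048e-05,
        1.08861264e+00, -1.90052123e-02]), 'qvel': array([ 0.00252455, -0.00211143, -0.00098245, -0.00195437,  0.00063429,
       -0.00150086]), 'joint_efforts': array([ 2.34469280e-04, -5.57771266e+01, -2.82018685e+01, -3.65610697e-05,
        4.74832588e-03, -1.58499279e-05]), 'tcp_pos': array([257.38811669, 569.05762307, 241.68866763]), 'orientation': array([-1.37824517e-04,  2.10808280e-01,  9.77527220e-01, -6.19361246e-04]), 'contact_force': array([ 0.42319418, -0.20649746,  0.83002199]), 'moment': array([-0.02852619,  0.02572512,  0.00476931]), 'grasp_force': 0.0, 'opening': 85.36659769970527}
```

View pics/scene0.png

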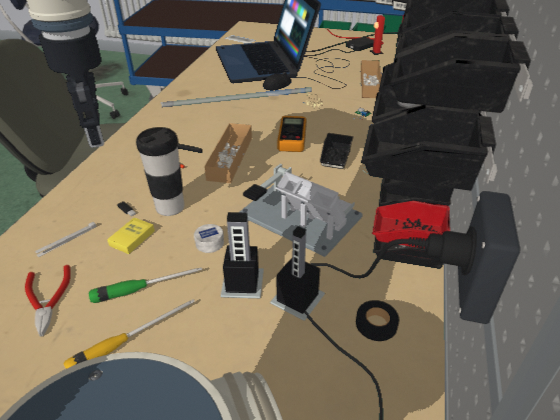

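View pics/top0.png

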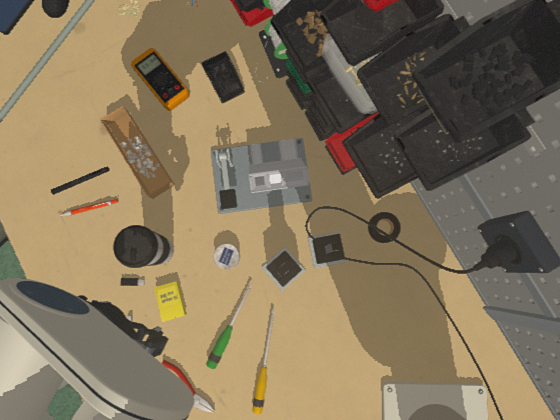

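The scene view shows the wide tube in its stand (240,255), the narrow one at (298,275), and the feeder at (305,210). In the top view the stands are at (284,268) and (327,249), the feeder at (262,175), its pad at (228,198), and the tin at (228,257). I'll zoom in next.

```bash
python3 - <<'E'
import cv2,numpy as np,pickle
d=pickle.load(open("s0.pkl","rb"))
t=d["top"]["color"][130:295,200:355]; s=d["scene"]["color"][160:320,205:370]
a=cv2.resize(t,(400,426),interpolation=cv2.INTER_CUBIC);b=cv2.resize(s,(400,388),interpolation=cv2.INTER_CUBIC)
im=np.zeros((600,800,3),np.uint8);im[:426,:400]=a;im[:388,400:]=b
cv2.imwrite("pics/crop.png",im)
E
```

```text
(no output)
```

View pics/crop.png

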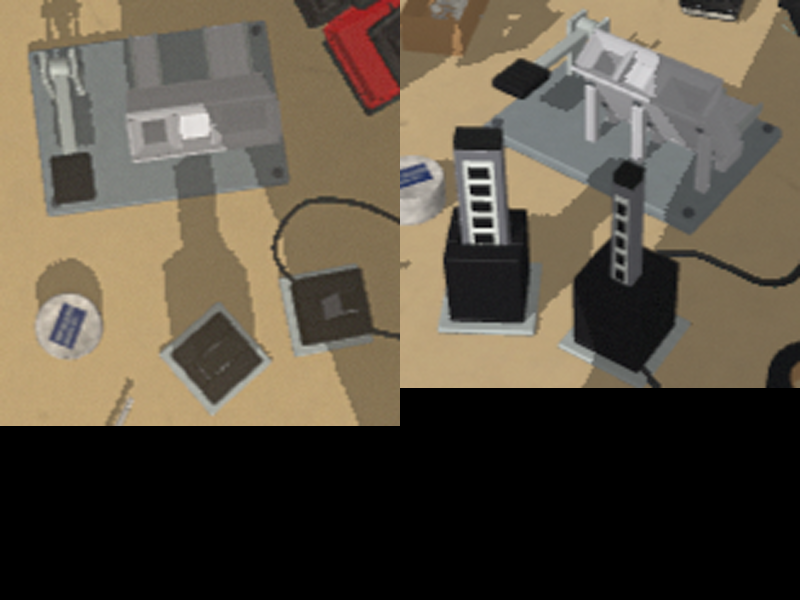

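View pics/wrist0.png

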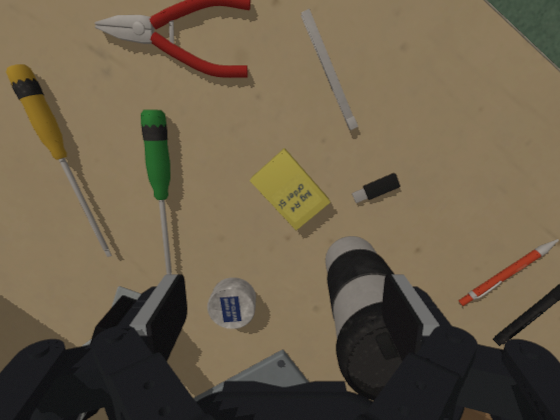

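The crops show that in the top view the wide stand is turned about 45° and the narrow stand sits nearly square. The feeder plate corners and black pad are clear. The wrist view shows the tin at (232,303).

```bash
cat > h.py <<'E'
import cv2,numpy as np,pickle
def cast(s,px,z):
    K,R,t=[np.asarray(s[k],float) for k in("intrinsics","R","t")]
    px=np.atleast_2d(np.asarray(px,float)); d=np.c_[px,np.ones(len(px))]@np.linalg.inv(K).T@R
    c=-R.T@t; return c+d*((z-c[2])/d[:,2])[:,None]
def proj(s,X):
    K,R,t=[np.asarray(s[k],float) for k in("intrinsics","R","t")]
    q=(np.atleast_2d(X)@R.T+t)@K.T; return q[:,:2]/q[:,2:]
def sub(s,px,w=3):
    g=cv2.cvtColor(s["color"],cv2.COLOR_BGR2GRAY)
    p=np.float32(px).reshape(-1,1,2).copy()
    return cv2.cornerSubPix(g,p,(w,w),(-1,-1),(3,50,.01)).reshape(-1,2)
E
python3 - <<'E'
from h import *
np.set_printoptions(precision=1,suppress=True)
d=pickle.load(open("s0.pkl","rb"));T,S=d["top"],d["scene"]
ct=lambda c:[(200+x/2.58-.3,130+y/2.58-.3) for x,y in c]
cs=lambda c:[(205+(x-400)/2.424-.3,160+y/2.424-.3) for x,y in c]
def show(n,s,px,z,w=3):
    p=sub(s,px,w);p=np.where(abs(p-np.array(px))>3,np.array(px),p);X=cast(s,p,z);print(n,p.tolist() and np.round(p,1).tolist());print(X[:,:2].tolist(),'mean',X.mean(0),'edges',np.linalg.norm(X-np.roll(X,-1,0),axis=1))
    e=X[1]-X[0];print('  ang',np.degrees(np.arctan2(e[1],e[0])))
show("plate T",T,ct([(30,50),(263,20),(288,183),(48,214)]),12)
show("pad T",T,ct([(50,155),(93,150),(97,200),(55,205)]),69)
show("pad S",S,cs([(494,78),(520,60),(551,72),(526,96)]),69)
show("widefoot T",T,ct([(216,304),(271,358),(212,413),(160,353)]),4)
show("narrowfoot T",T,ct([(280,280),(364,263),(376,340),(296,355)]),4)
show("wstop S",S,cs([(455,129),(502,129),(500,150),(457,150)]),158)
show("nstop S",S,cs([(628,161),(645,167),(631,188),(613,180)]),158)
# black masks hull
for n,s,roi in(("T",T,(200,220,360,300)),("S",S,(205,200,340,330))):
    x0,y0,x1,y1=roi
    m=(s["color"][y0:y1,x0:x1].max(2)<62).astype(np.uint8)
    nn,l,st,c=cv2.connectedComponentsWithStats(m)
    for i in range(1,nn):
        if st[i,4]>200:
            cc=max(cv2.findContours((l==i).astype(np.uint8),0,2)[0],key=cv2.contourArea)
            print(n,st[i]+[x0,y0,0,0,0],c[i]+[x0,y0],(cv2.approxPolyDP(cv2.convexHull(cc),2,True)[:,0]+[x0,y0]).tolist())
E
```

```text
plate T [[210.5, 146.4], [301.4, 138.1], [311.3, 200.3], [218.5, 210.9]]
[[618.5766069817641, 494.0201287166949], [642.1934295555992, 284.5091302187726], [496.5591021229078, 260.96247659999347], [468.91017450073946, 469.89786668568894]] mean [556.6 377.3  12. ] edges [210.8 147.5 210.8 151.6]
  ang -83.56856544784397
pad T [[218.9, 190.4], [233.5, 188.1], [236.4, 206.7], [218.5, 210.8]]
[[504.7709576110085, 462.36665562352783], [510.2320312062162, 431.50173261275563], [470.3701948669522, 423.9802809932695], [460.966065754076, 461.5776352415397]] mean [486.6 444.9  69. ] edges [31.3 40.6 38.8 43.8]
  ang -79.96623784330859
pad S [[242.0, 194.1], [253.8, 183.3], [265.3, 187.6], [254.3, 200.9]]
[[460.3879069233864, 451.25853035440184], [502.089629477505, 462.0074458099024], [508.17817633509696, 434.2436191536391], [462.8230617258988, 417.4816213447084]] mean [483.4 441.2  69. ] edges [43.1 28.4 48.4 33.9]
  ang 14.453779500250656
widefoot T [[284.5, 250.0], [301.8, 268.9], [281.9, 289.8], [260.8, 266.2]]
[[383.98395259022953, 319.9302575695002], [342.7686353179023, 280.7694002230317], [
[... 726 characters left out ...]
.3 317.9 158. ] edges [30.9 18.5 32.5 22.2]
  ang -55.23397524649887
nstop S [[300.5, 225.9], [305.8, 228.6], [300.0, 237.3], [292.4, 234.4]]
[[394.1170035098153, 232.33455152613539], [395.1954815477634, 222.41175688860983], [374.69025365859875, 215.20780535094156], [371.2785568882631, 227.674140005438]] mean [383.8 224.4 158. ] edges [10.  21.7 12.9 23.3]
  ang -83.79704628233095
T [311 234  36  29 561] [328.1 248. ] [[338, 234], [346, 258], [317, 262], [311, 236]]
S [ 223  246   36   47 1218] [241. 273.] [[256, 247], [258, 271], [255, 292], [226, 291], [223, 265], [227, 246]]
S [ 277  259   63   71 1718] [299.3 286.9] [[291, 259], [326, 263], [339, 269], [321, 329], [277, 300], [277, 274]]
```

```bash
cat >> h.py <<'E'
from scipy.spatial.transform import Rotation as Rn
def toolR(st): return Rn.from_quat(np.roll(st["orientation"],-1)).as_matrix()
def delta(st,p,R):
    "shift and rotvec in tool axes to reach TCP p, rotation R"
    A=toolR(st); return A.T@(np.asarray(p)-st["tcp_pos"]), Rn.from_matrix(A.T@R).as_rotvec()
def down(a):
    "tool down with tool y at angle a deg"
    a=np.radians(a); y=np.array([np.cos(a),np.sin(a),0]); z=np.array([0,0,-1.]); return np.c_[np.cross(y,z),y,z]
E
python3 - <<'E'
from h import *
from station import manip, eyes
np.set_printoptions(precision=3,suppress=True)
d=pickle.load(open("s0.pkl","rb"));W=d["wrist"];st=manip.state();A=toolR(st)
c=A.T@(-W["R"].T@W["t"]-st["tcp_pos"]);Rc=A.T@W["R"].T
pickle.dump((c,Rc),open("cam.pkl","wb"));print("cam in tool",c,Rc.tolist())
pts=np.array([[342,322,158],[385,225,158],[486,445,69],[497,261,12],[642,284,12],[618,494,12],[469,470,12],[342,322,0],[385,225,0]])
for a in(45,30,10):
  for p in([300,450,300],[330,400,330],[350,450,330],[380,420,350]):
    B=down(a);Cw=B@c+p;R=(B@Rc).T;s=dict(intrinsics=W["intrinsics"],R=R,t=-R@Cw)
    print(a,p,np.round(proj(s,pts)).astype(int).tolist())
print(delta(st,[350,450,330],down(30)))
E
```

```text
cam in tool [  78.094    0.022 -131.523] [[-0.00020027587907487336, -0.9527443920716754, -0.3037730785727188], [0.9999996863126822, 4.197924816850294e-05, -0.0007909565609159333], [0.0007663315932372472, -0.303773141692477, 0.9527440848004112]]
45 [300, 450, 300] [[220, 324], [189, 406], [390, 289], [288, 351], [363, 397], [464, 305], [384, 248], [241, 254], [217, 315]]
45 [330, 400, 330] [[237, 256], [205, 341], [399, 237], [297, 307], [371, 354], [470, 260], [392, 201], [252, 209], [228, 272]]
45 [350, 450, 330] [[188, 276], [161, 357], [358, 252], [265, 319], [339, 364], [434, 273], [355, 216], [218, 223], [197, 284]]
45 [380, 420, 350] [[190, 229], [163, 313], [357, 216], [265, 288], [339, 334], [432, 241], [354, 183], [219, 191], [198, 253]]
30 [300, 450, 300] [[255, 335], [247, 419], [419, 261], [336, 345], [423, 374], [503, 258], [404, 221], [265, 262], [258, 326]]
30 [330, 400, 330] [[255, 266], [248, 354], [415, 206], [334, 300], [420, 329], [498, 211], [400, 173], [264, 216], [258, 281]]
30 [350, 450, 330] [[215, 295], [211, 378], [377, 232], [306, 319], [391, 347], [463, 233], [367, 197], [236, 237], [232, 300]]
30 [380, 420, 350] [[206, 250], [202, 336], [367, 196], [298, 288], [383, 317], [453, 202], [358, 165], [229, 207], [225, 271]]
10 [300, 450, 300] [[304, 336], [327, 419], [447, 213], [396, 321], [497, 323], [539, 180], [419, 178], [298, 263], [314, 325]]
10 [330, 400, 330] [[283, 270], [306, 356], [424, 160], [379, 277], [478, 279], [516, 133], [399, 132], [283, 219], [300, 283]]
10 [350, 450, 330] [[255, 310], [280, 389], [395, 198], [358, 304], [454, 306], [487, 169], [375, 167], [264, 249], [281, 309]]
10 [380, 420, 350] [[233, 271], [259, 351], [373, 166], [341, 277], [435, 279], [466, 141], [355, 139], [248, 222], [266, 283]]
(array([-133.448,  -70.419,  -88.223]), array([-0.001,  0.   ,  0.622]))
```

```bash
python3 - <<'E'
from h import *
from station import manip, eyes
np.set_printoptions(precision=3,suppress=True)
W=pickle.load(open("s0.pkl","rb"))["wrist"];st=manip.state();c,Rc=pickle.load(open("cam.pkl","rb"))
pts=np.array([[342,322,158],[385,225,158],[486,445,69],[497,261,12],[642,284,12],[618,494,12],[469,470,12],[342,322,0],[385,225,0]])
for a in(45,28,10):
  for p in([440,330,330],[450,280,330],[450,230,330],[480,300,380]):
    B=down(a);Cw=B@c+p;R=(B@Rc).T;s=dict(intrinsics=W["intrinsics"],R=R,t=-R@Cw)
    print(a,p,np.round(proj(s,pts)).astype(int).tolist(),*delta(st,p,B))
E
```

```text
45 [440, 330, 330] [[198, 122], [166, 229], [385, 132], [278, 229], [358, 283], [464, 173], [379, 104], [227, 116], [204, 190]] [-264.906 -142.66   -88.133] [-0.001  0.     0.361]
45 [450, 280, 330] [[228, 69], [192, 186], [414, 92], [299, 200], [380, 257], [491, 141], [405, 68], [248, 82], [222, 159]] [-294.624 -184.095  -88.08 ] [-0.001  0.     0.361]
45 [450, 230, 330] [[270, 21], [228, 147], [452, 57], [325, 175], [407, 234], [524, 113], [438, 36], [275, 51], [247, 133]] [-315.232 -229.651  -88.023] [-0.001  0.     0.361]
45 [480, 300, 380] [[199, 67], [170, 169], [371, 87], [274, 187], [349, 240], [447, 133], [367, 66], [226, 79], [204, 150]] [-313.715 -153.571 -138.119] [-0.001  0.     0.361]
28 [440, 330, 330] [[183, 151], [185, 259], [370, 103], [297, 228], [392, 259], [467, 119], [358, 78], [217, 136], [216, 211]] [-264.906 -142.66   -88.133] [-0.001  0.     0.657]
28 [450, 280, 330] [[195, 93], [196, 212], [388, 54], [308, 194], [406, 227], [486, 78], [373, 34], [226, 97], [224, 178]] [-294.624 -184.095  -88.08 ] [-0.001  0.     0.657]
28 [450, 230, 330] [[220, 35], [218, 1
[... 320 characters left out ...]
 330, 330] [[177, 184], [213, 284], [345, 78], [316, 221], [420, 223], [452, 59], [328, 57], [212, 158], [235, 229]] [-264.906 -142.66   -88.133] [-0.001  0.001  0.971]
10 [450, 280, 330] [[171, 126], [208, 237], [346, 25], [316, 186], [424, 188], [457, 12], [329, 10], [209, 119], [232, 195]] [-294.624 -184.095  -88.08 ] [-0.001  0.001  0.971]
10 [450, 230, 330] [[175, 65], [214, 187], [358, -30], [324, 149], [435, 151], [472, -37], [338, -40], [213, 79], [237, 160]] [-315.232 -229.651  -88.023] [-0.001  0.001  0.971]
10 [480, 300, 380] [[155, 138], [189, 232], [311, 49], [291, 188], [388, 189], [412, 34], [298, 32], [194, 128], [216, 196]] [-313.715 -153.571 -138.119] [-0.001  0.001  0.971]
```

```bash
python3 jog.py '[{"pos": [-25, -15, -30]}, {"pos": [-55, -32, -50]}, {"pos": [-90, -53, -70]}, {"pos": [-120, -75, -88]}, {"pos": [-150, -92, -88]}]'; python3 jog.py '[{"pos": [-35, -22, 0], "turn_vec": [0, 0, 0.09]}, {"pos": [-70, -44, 0], "turn_vec": [0, 0, 0.18]}, {"pos": [-105, -66, 0], "turn_vec": [0, 0, 0.27]}, {"pos": [-145, -92, 0], "turn_vec": [0, 0, 0.36]}, {"pos": [-145, -92, 0], "turn_vec": [0, 0, 0.36]}]'; python3 jog.py '[{}, {}]'
python3 - <<'E'
from h import *
from station import manip, eyes
s=eyes.snapshot("wrist");pickle.dump((s,manip.state()),open("w1.pkl","wb"))
cv2.imwrite("pics/w1.png",cv2.resize(s["color"],(800,600),interpolation=cv2.INTER_CUBIC))
E
```

```text
time: 0.57
tcp_pos: [357.5, 423.4, 333.7]
orientation: [0.001, 0.21, 0.978, 0.002]
contact_force: [0.3, 0.8, 0.3]
opening: 85.3
grasp_force: 0.0
time: 0.98
tcp_pos: [452.9, 275.6, 330.3]
orientation: [0.001, 0.386, 0.922, -0.001]
contact_force: [-0.1, 0.0, -0.4]
opening: 85.4
grasp_force: 0.0
time: 1.15
tcp_pos: [450.4, 280.2, 330.2]
orientation: [-0.0, 0.383, 0.924, 0.0]
contact_force: [-1.0, 0.4, -0.2]
opening: 85.3
grasp_force: 0.0
```

View pics/w1.png

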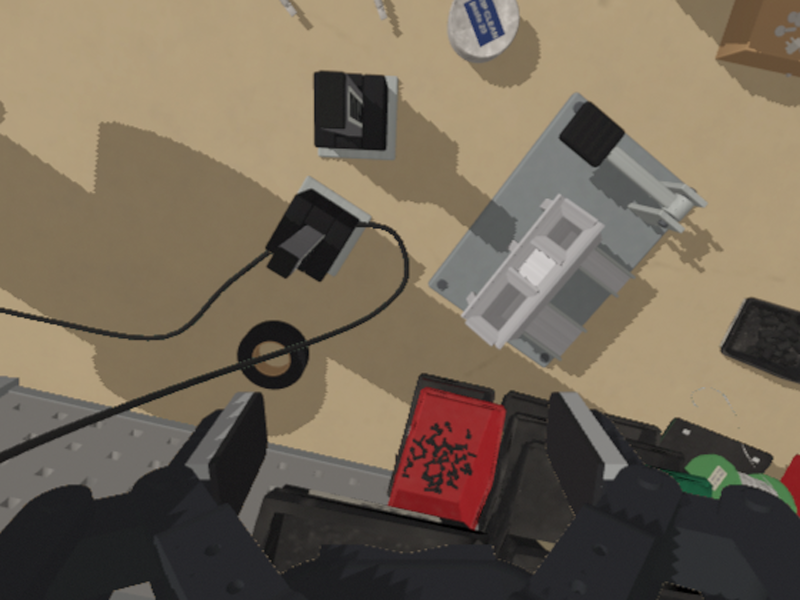

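The wrist view shows the wide stand at (352,112), the narrow stand at (312,235), the chute mouths from (463,316) to (604,226), the lever pad at (592,133), and the tin at (484,22), all in 800×600 pixels. I'll crop for sub-pixel picks.

```bash
python3 - <<'E'
from h import *
s,_=pickle.load(open("w1.pkl","rb"));c=s["color"]
f=lambda x0,y0,w,h,k:cv2.resize(cv2.convertScaleAbs(c[y0:y0+h,x0:x0+w],alpha=1.6,beta=10),None,fx=k,fy=k,interpolation=cv2.INTER_CUBIC)
im=np.zeros((600,800,3),np.uint8)
a=f(180,40,100,150,4);im[:,:400]=a
b=f(290,60,200,200,2);im[:400,400:]=b
cv2.imwrite("pics/w1c.png",im)
E
```

```text
(no output)
```

View pics/w1c.png

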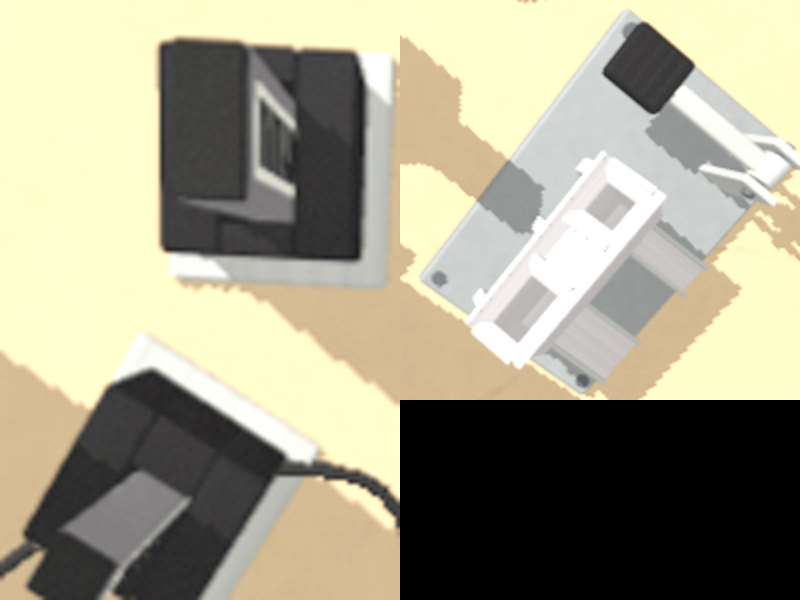

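```bash
python3 - <<'E'
from h import *
np.set_printoptions(precision=1,suppress=True)
s,_=pickle.load(open("w1.pkl","rb"))
L=lambda c:(np.array(c,float)+.5)/4-.5+[180,40]
Rr=lambda c:(np.array(c,float)-[400,0]+.5)/2-.5+[290,60]
def sh(n,px,z):
    X=cast(s,px,z);e=np.diff(X,axis=0)[:,:2];print(n,X[:,:2].tolist(),'len',np.linalg.norm(e,axis=1),'ang',np.degrees(np.arctan2(e[:,1],e[:,0])))
sh("wide plate TR BR BL",L([(390,56),(386,286),(172,276)]),2)
sh("wide block top TR-?",L([(362,57),(360,258)]),68)
sh("wide stopper TL TR' BR' BL",L([(160,42),(247,47),(245,199),(161,199)]),158)
sh("wide face edge under stopper",L([(247,50),(245,198)]),146)
sh("wide face edge at well",L([(298,98),(298,219)]),68)
sh("narrow plate T,R",L([(145,335),(318,446)]),4)
sh("narrow face well",L([(133,470),(190,497)]),68)
sh("narrow face top",L([(62,532),(113,560)]),146)
sh("narrow stopper outer",L([(44,540),(28,583)]),158)
sh("plate L,T",Rr([(421,277),(628,10)]),12)
p=Rr([(421,277),(628,10),(800,140),(590,392)]);print(sub(s,p,4)-p);
sh("pad",Rr([(645,22),(694,68),(653,113),(604,72)]),69)
sh("lip",Rr([(605,152),(666,196),(520,366),(470,322)]),107)
E
```

```text
wide plate TR BR BL [[346.0714998292963, 371.79508190838766], [393.12423017277047, 322.2841735289135], [341.82480718410494, 275.39704802773485]] len [68.3 69.5] ang [ -46.5 -137.6]
wide block top TR-? [[348.03520230537373, 361.119210520555], [383.1177177650448, 324.34261475399467]] len [50.8] ang [-46.4]
wide stopper TL TR' BR' BL [[327.68591946632864, 328.0451840590315], [340.8843104762049, 339.92165363476073], [360.4509998224305, 318.17009126968907], [347.9178742495141, 305.64180463436304]] len [17.8 29.3 17.7] ang [  42.  -48. -135.]
wide face edge under stopper [[339.1342875446167, 339.6801856610382], [358.93857071571506, 317.64765950428983]] len [29.6] ang [-48.]
wide face edge at well [[342.9131971135979, 341.8286290855253], [363.9615411393405, 319.61154235879735]] len [30.6] ang [-46.5]
narrow plate T,R [[348.1371338437366, 255.63801910845984], [413.0827553828367, 269.61448415717075]] len [66.4] ang [12.1]
narrow face well [[377.4123760506048, 235.86085436084187], [394.37377523918036, 241.70986210697976]] len [17.9] ang [19.]
narrow face top [[378.7436407538604, 232.7311730923696], [391.67696289308094, 236.15904295079088]] len [13.4] ang [14.8]
narrow stopper outer [[377.6716344414833, 232.32860487601764], [381.55169193564853, 222.0673160029155]] len [11.] ang [-69.3]
plate L,T [[497.2065502328049, 264.26629606441236], [465.4531270724597, 471.6858789709569]] len [209.8] ang [98.7]
[[ 0.   0. ]
 [ 0.4 -0.9]
 [ 0.   0. ]
 [ 0.   0. ]]
pad [[467.65067215656575, 457.09746184369055], [504.9879187414738, 461.45951602430387], [507.85953963512605, 430.8210888445915], [471.7604138220916, 425.31742727374103]] len [37.6 30.8 36.5] ang [   6.7  -84.6 -171.3]
lip [[494.7726827231893, 392.1871332519178], [534.7696532005408, 400.3499180909539], [552.6523375984727, 282.5211865907753], [513.3661252760176, 280.45796287306183]] len [ 40.8 119.2  39.3] ang [  11.5  -81.4 -177. ]
```

```bash
python3 jog.py '[{"pos": [25, -11, 25], "turn_vec": [0, 0, 0.01]}, {"pos": [52, -22, 50], "turn_vec": [0, 0, 0.02]}, {"pos": [80, -34, 75], "turn_vec": [0, 0, 0.035]}, {"pos": [105.5, -45, 100], "turn_vec": [0, 0, 0.035]}, {"pos": [105.5, -45, 100], "turn_vec": [0, 0, 0.035]}]'; python3 jog.py '[{"pos": [0, 0, 30]}, {"pos": [0, 0, 60]}, {"pos": [0, 0, 90]}, {"pos": [0, 0, 110]}, {"pos": [0, 0, 115]}]'; python3 jog.py '[{}, {}]' 
python3 - <<'E'
from h import *
from station import manip, eyes
ims=[]
for n in("scene","wrist"):
    s=eyes.snapshot(n);ims.append(s["color"])
im=np.zeros((600,800,3),np.uint8)
im[:480,:400]=cv2.resize(ims[0][150:330,190:340],(400,480));im[:300,400:]=cv2.resize(ims[1],(400,300))
cv2.imwrite("pics/g1.png",im);print(manip.state()["tcp_pos"])
E
```

```text
time: 1.62
tcp_pos: [336.9, 322.7, 225.8]
orientation: [-0.003, 0.396, 0.918, -0.004]
contact_force: [-1.3, -1.7, -0.6]
opening: 85.1
grasp_force: 0.0
time: 2.03
tcp_pos: [341.9, 322.9, 112.6]
orientation: [-0.001, 0.397, 0.918, -0.002]
contact_force: [-0.4, -0.9, 0.6]
opening: 85.7
grasp_force: 0.0
time: 2.2
tcp_pos: [344.1, 324.0, 116.0]
orientation: [0.0, 0.398, 0.917, 0.0]
contact_force: [-0.1, 0.4, -0.4]
opening: 85.4
grasp_force: 0.0
[344.75230096 324.04091874 116.71096862]
```

View pics/g1.png

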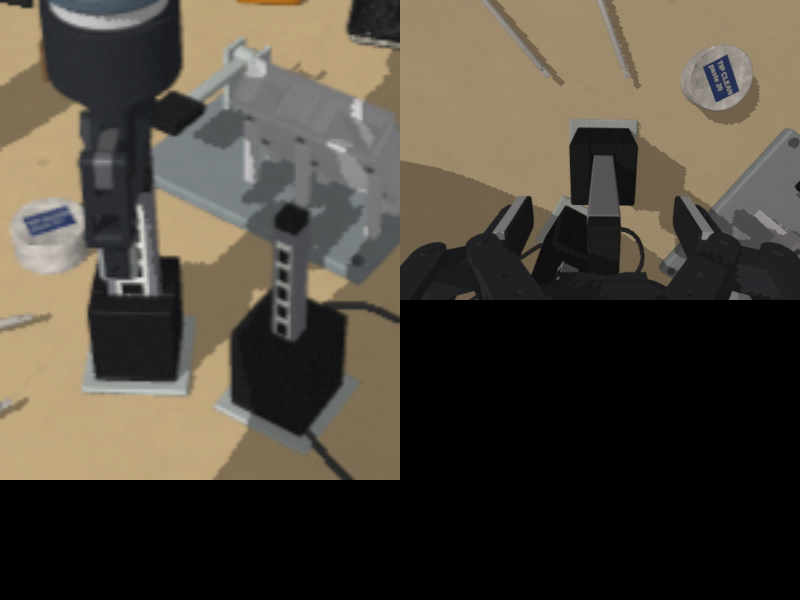

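The picture shows the wide tube (604,235) centred between the open fingers (532 and 680), so I'll close and lift.

```bash
python3 jog.py '[{}, {}, {}, {}, {}]' 8 50;python3 jog.py '[{}, {}, {}, {}, {}]' 8 50; python3 jog.py '[{"pos": [0, 0, -10]}, {"pos": [0, 0, -25]}, {"pos": [0, 0, -50]}, {"pos": [0, 0, -75]}, {"pos": [0, 0, -100]}]'; python3 jog.py '[{"pos": [0, 0, -25]}, {"pos": [0, 0, -50]}, {"pos": [0, 0, -60]}, {"pos": [0, 0, -60]}]'
python3 - <<'E'
from h import *
from station import manip, eyes
np.set_printoptions(precision=4,suppress=True)
st=manip.state();print(st["tcp_pos"],st["opening"],st["grasp_force"],st["joints"])
s=eyes.snapshot("scene");cv2.imwrite("pics/l1.png",s["color"][120:330,180:380])
O=np.array([566.3,346.3]);a=np.radians(8.7);X=np.array([np.cos(a),np.sin(a),0]);Y=np.array([-np.sin(a),np.cos(a),0])
u=-.5*X+np.array([0,0,np.cos(np.pi/6)])
def target(y,d,g=107):  # d: foot height along chute, g: TCP height on tube
    f=np.r_[O,32.]+y*Y; z=-u; yt=np.cos(np.pi/6)*X+.5*np.array([0,0,1.]) # tube x axis
    return f+(d+g)*u, np.c_[np.cross(yt,z),yt,z]
for d in(130,100,60,30): 
    p,R=target(-36,d);print(d,p,*delta(st,p,R))
E
```

```text
time: 2.72
tcp_pos: [344.2, 323.0, 115.6]
orientation: [0.0, 0.399, 0.917, 0.0]
contact_force: [-0.7, 0.6, -0.9]
opening: 25.5
grasp_force: 0.0
time: 3.13
tcp_pos: [344.3, 323.1, 115.5]
orientation: [0.0, 0.399, 0.917, 0.0]
contact_force: [-0.1, -0.4, 4.6]
opening: 15.6
grasp_force: 49.1
time: 3.55
tcp_pos: [343.5, 322.5, 216.5]
orientation: [-0.0, 0.399, 0.917, -0.001]
contact_force: [0.7, 0.4, -0.1]
opening: 15.4
grasp_force: 49.5
time: 3.88
tcp_pos: [344.9, 323.7, 277.7]
orientation: [0.001, 0.399, 0.917, 0.002]
contact_force: [0.5, 0.1, 0.1]
opening: 15.0
grasp_force: 49.6
[344.8974 323.7254 277.7474] 14.979261437970713 49.58120584487915 [ 0.7285  0.1495  1.9238  0.0001  1.0635 -0.0225]
130 [454.6089 292.7898 237.248 ] [-97.4746  58.9005  40.7828] [-0.5031 -0.1581  0.5847]
100 [469.4363 295.0587 211.2673] [-105.9323   71.1648   66.8223] [-0.5031 -0.1581  0.5847]
60 [489.2061 298.0839 176.6262] [-117.2093   87.5172  101.5416] [-0.5031 -0.1581  0.5847]
30 [504.0336 300.3529 150.6455] [-125.667    99.7816  127.581 ] [-0.5031 -0.1581  0.5847]
```

View pics/l1.png

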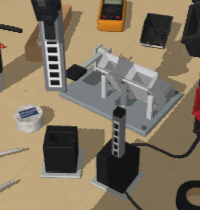

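The wide tube is lifted clear and hangs straight, with its foot at crop pixel (55,92). Next I move over the chute.

```bash
python3 jog.py '[{"pos": [-20, 12, 0], "turn_vec": [-0.07, -0.022, 0.082]}, {"pos": [-40, 24, 0], "turn_vec": [-0.14, -0.044, 0.164]}, {"pos": [-60, 36, 0], "turn_vec": [-0.21, -0.066, 0.246]}, {"pos": [-80, 48, 0], "turn_vec": [-0.28, -0.088, 0.328]}, {"pos": [-97, 59, 0], "turn_vec": [-0.35, -0.11, 0.41]}]'; python3 jog.py '[{"turn_vec": [-0.076, -0.024, 0.088]}, {"turn_vec": [-0.153, -0.048, 0.175]}, {"turn_vec": [-0.153, -0.048, 0.175]}, {"turn_vec": [-0.153, -0.048, 0.175]}]'
cat >> h.py <<'E'
O=np.array([566.3,346.3]);a=np.radians(8.7);X=np.array([np.cos(a),np.sin(a),0]);Y=np.array([-np.sin(a),np.cos(a),0])
u=-.5*X+np.array([0,0,np.cos(np.pi/6)])
def target(y,d,g=107,O=O):
    f=np.r_[O,32.]+y*Y; z=-u; yt=np.cos(np.pi/6)*X+.5*np.array([0,0,1.])
    return f+(d+g)*u, np.c_[np.cross(yt,z),yt,z]
E
python3 - <<'E'
from h import *
from station import manip, eyes
np.set_printoptions(precision=4,suppress=True)
st=manip.state();print(st["tcp_pos"],st["joints"])
for d in(130,95): 
    p,R=target(-36,d);print(d,p,*delta(st,p,R))
E
```

```text
time: 4.35
tcp_pos: [453.5, 291.1, 273.3]
orientation: [0.119, 0.571, 0.801, 0.137]
contact_force: [0.3, -0.2, -0.9]
opening: 15.6
grasp_force: 49.5
time: 4.68
tcp_pos: [451.0, 291.1, 272.0]
orientation: [0.168, 0.63, 0.734, 0.191]
contact_force: [-0.3, -0.1, -0.2]
opening: 15.3
grasp_force: 49.6
[451.0192 291.0937 272.016 ] [ 0.6901  0.1143  2.0841 -0.512   0.5524  0.9237]
130 [454.6089 292.7898 237.248 ] [  1.3311 -13.8191  32.1222] [-0.0083  0.0052  0.0023]
95 [471.9075 295.4369 206.9371] [  1.5114 -13.5276  67.1206] [-0.0083  0.0052  0.0023]
```

```bash
python3 jog.py '[{"pos": [0.5, -5, 10]}, {"pos": [1, -10, 25], "turn_vec": [-0.008, 0.005, 0.002]}, {"pos": [1.5, -13.5, 45], "turn_vec": [-0.008, 0.005, 0.002]}, {"pos": [1.5, -13.5, 62], "turn_vec": [-0.008, 0.005, 0.002]}, {"pos": [1.5, -13.5, 67], "turn_vec": [-0.008, 0.005, 0.002]}]';python3 jog.py '[{}, {}, {}]'
python3 - <<'E'
from h import *
from station import manip, eyes
np.set_printoptions(precision=4,suppress=True)
st=manip.state()
p,R=target(-36,95);print(*delta(st,p,R))
S={n:eyes.snapshot(n) for n in("scene","wrist","top")};pickle.dump((S,st),open("p1.pkl","wb"))
im=np.zeros((600,800,3),np.uint8)
im[:400,:400]=cv2.resize(S["scene"]["color"][140:260,240:360],(400,400),interpolation=2)
im[:400,400:]=cv2.resize(S["wrist"]["color"][60:260,180:380],(400,400),interpolation=2)
im[400:,:300]=cv2.resize(S["top"]["color"][130:230,200:350],(300,200),interpolation=2)
cv2.imwrite("pics/p1.png",im)
E
```

```text
time: 5.1
tcp_pos: [473.8, 295.8, 207.0]
orientation: [0.168, 0.629, 0.734, 0.196]
contact_force: [-0.7, 0.4, -1.6]
opening: 15.7
grasp_force: 49.6
time: 5.35
tcp_pos: [474.5, 296.8, 210.9]
orientation: [0.169, 0.629, 0.732, 0.199]
contact_force: [-0.8, -0.7, -0.0]
opening: 15.2
grasp_force: 49.6
[-1.0034 -4.4355  2.0207] [ 0.004  -0.0021 -0.0006]
```

View pics/p1.png

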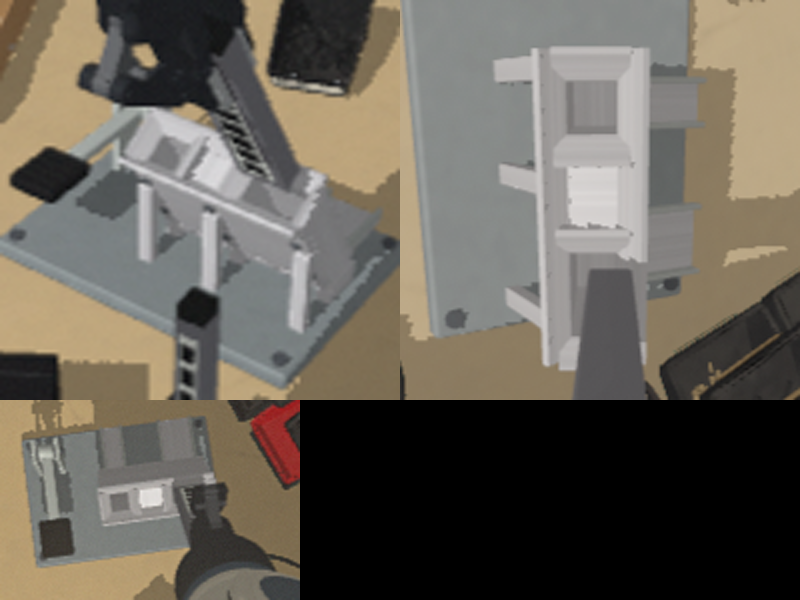

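The wrist crop shows the tube foot edge at columns 590–632, row 268. The chute's middle is near column 592, so the tube looks a few mm too far in +x. I'll put numbers on that.

```bash
python3 - <<'E'
from h import *
from station import manip, eyes
np.set_printoptions(precision=1,suppress=True)
S,st=pickle.load(open("p1.pkl","rb"));w=S["wrist"]
Xc=np.cos(np.pi/6)*X+.5*np.array([0,0,1.])
P=lambda x,y,z:np.r_[O,32.]+x*Xc+y*Y+z*u
c=lambda s,pts:(proj(s,pts)-[180,60])*2+[400,0]
print("narrow mouth",c(w,[P(-10,46,75),P(10,46,75),P(10,26,75),P(-10,26,75)]).tolist())
print("block",c(w,[P(-14,22,87),P(14,22,87),P(14,-14,87),P(-14,-14,87),P(-10,-18,75),P(10,-18,75)]).tolist())
A=toolR(st);t=lambda x,y,z:st["tcp_pos"]+A@[x,y,z]
print("tube foot (model)",c(w,[t(16,-8,107),t(16,8,107)]).tolist(), "plate L corner",c(w,[np.r_[O,12.]-80*X-75*Y]),st["tcp_pos"])
st=manip.state();print(st["tcp_pos"])
E
```

```text
narrow mouth [[567.2682902636323, 81.71932367662541], [621.875860033414, 81.69860229636083], [621.5729796427373, 137.8252679019999], [568.262098694531, 137.86534279152363]]
block [[555.6384476473887, 151.48748986928098], [633.4062453410337, 151.42201191303303], [632.3709807763563, 249.22327692098685], [557.9189784776736, 249.33426084975184], [570.2905789578346, 252.4659922694314], [620.9547488645245, 252.38941013119285]]
tube foot (model) [[586.2664465291502, 268.2582510073188], [630.2121987280254, 268.2567285789273]] plate L corner [[437.  341.5]] [474.5 296.8 210.9]
[474.6 297.  211.3]
```

```bash
python3 jog.py '[{"pos": [0, -3, 0]}, {"pos": [-0.3, -6, 0]}, {"pos": [-0.3, -6, 0]}]';python3 jog.py '[{"pos": [0, 0, 5]}, {"pos": [0, 0, 12]}, {"pos": [0, 0, 20]}, {"pos": [0, 0, 28]}, {"pos": [0, 0, 30]}]'
python3 - <<'E'
from h import *
from station import manip, eyes
np.set_printoptions(precision=4,suppress=True)
st=manip.state()
p,R=target(-36,60);print(*delta(st,p,R),st["contact_force"],st["moment"])
S={n:eyes.snapshot(n) for n in("scene","wrist")};pickle.dump((S,st),open("p2.pkl","wb"))
im=np.zeros((400,800,3),np.uint8)
im[:400,:400]=cv2.resize(S["scene"]["color"][140:260,240:360],(400,400),interpolation=2)
im[:400,400:]=cv2.resize(S["wrist"]["color"][60:260,180:380],(400,400),interpolation=2)
cv2.imwrite("pics/p2.png",im)
E
```

```text
time: 5.75
tcp_pos: [468.6, 295.4, 207.2]
orientation: [0.169, 0.629, 0.733, 0.198]
contact_force: [0.6, 0.1, -1.1]
opening: 15.6
grasp_force: 49.6
time: 6.17
tcp_pos: [484.6, 297.9, 179.9]
orientation: [0.169, 0.629, 0.733, 0.198]
contact_force: [0.0, -0.6, -0.5]
opening: 15.5
grasp_force: 49.6
[-0.4848  2.3197  5.091 ] [ 0.0023 -0.0012 -0.0006] [ 0.0321 -0.6072 -0.4732] [ 0.0064  0.364  -0.0018]
```

View pics/p2.png

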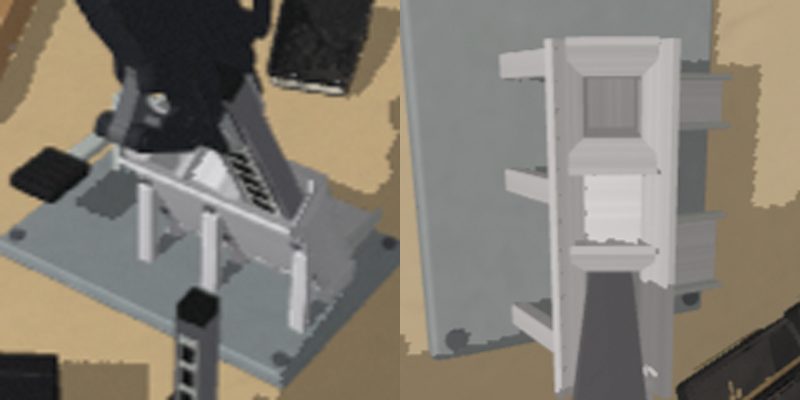

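The tube foot has entered the pocket (foot edge columns 586–636, pocket 582–640), with no contact force.

```bash
python3 jog.py '[{"pos": [0, 0, 8]}, {"pos": [0, 0, 18]}, {"pos": [0, 0, 30]}, {"pos": [0, 0, 42]}, {"pos": [0, 0, 50]}]'; python3 jog.py '[{}, {}, {}, {}, {}]' 50;python3 jog.py '[{}, {}]' 50; python3 jog.py '[{"pos": [0, 0, -20]}, {"pos": [0, 0, -55]}, {"pos": [0, 0, -90]}, {"pos": [0, 0, -120]}, {"pos": [0, 0, -120]}]' 85
python3 - <<'E'
from h import *
from station import manip, eyes
np.set_printoptions(precision=4,suppress=True)
st=manip.state()
S={n:eyes.snapshot(n) for n in("scene","wrist")};pickle.dump((S,st),open("p3.pkl","wb"))
im=np.zeros((400,800,3),np.uint8)
im[:400,:400]=cv2.resize(S["scene"]["color"][120:270,220:370],(400,400),interpolation=2)
im[:300,400:]=cv2.resize(S["wrist"]["color"],(400,300),interpolation=2)
cv2.imwrite("pics/p3.png",im)
p=[385.5,225.5,st["tcp_pos"][2]];print(p,st["joints"],*delta(st,[385.5,225.5,240],down(11.5)))
E
```

```text
time: 6.68
tcp_pos: [509.5, 302.0, 137.6]
orientation: [0.169, 0.629, 0.732, 0.198]
contact_force: [-0.2, -0.2, -0.5]
opening: 15.4
grasp_force: 49.6
time: 7.1
tcp_pos: [509.2, 302.1, 139.0]
orientation: [0.169, 0.629, 0.732, 0.199]
contact_force: [0.6, -0.1, -0.2]
opening: 50.3
grasp_force: 0.0
time: 7.27
tcp_pos: [509.2, 302.1, 138.7]
orientation: [0.169, 0.629, 0.732, 0.199]
contact_force: [-0.1, 0.5, 0.7]
opening: 49.9
grasp_force: 0.0
time: 7.68
tcp_pos: [449.1, 293.5, 246.8]
orientation: [0.169, 0.629, 0.732, 0.202]
contact_force: [0.6, 0.6, -0.4]
opening: 84.7
grasp_force: 0.0
[385.5, 225.5, np.float64(246.78957431005048)] [ 0.6967  0.153   2.1201 -0.6038  0.4726  1.0329] [-57.5765 -66.3615 -31.6717] [ 0.5332  0.0069 -0.0479]
```

View pics/p3.png

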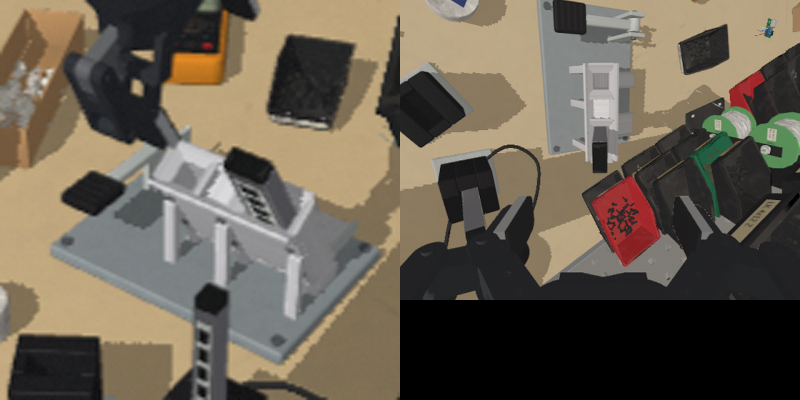

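The wide tube is down in its pocket, its stopper at scene crop (250,162). I'm picking up the narrow one next, checking by numbers from here on: I've now viewed 11 pictures, one over the limit, so I won't view any more.

```bash
python3 jog.py '[{"pos": [-12, -13, -8], "turn_vec": [0.1, 0, -0.01]}, {"pos": [-24, -27, -15], "turn_vec": [0.2, 0, -0.02]}, {"pos": [-36, -41, -22], "turn_vec": [0.31, 0.003, -0.03]}, {"pos": [-48, -55, -28], "turn_vec": [0.42, 0.005, -0.04]}, {"pos": [-57.6, -66.4, -31.7], "turn_vec": [0.533, 0.007, -0.048]}]'; python3 jog.py '[{}, {}, {}]'
python3 - <<'E'
from h import *
from station import manip, eyes
np.set_printoptions(precision=2,suppress=True)
st=manip.state();print(st["tcp_pos"],*delta(st,[385.5,225.5,116],down(11.5)))
w=eyes.snapshot("wrist");pickle.dump((w,st),open("n1.pkl","wb"))
# tube's +y face: grey pixels near predicted location, per-row extents
for z in(150,140,125,110,90,75):
    p=proj(w,[[385.5-8*np.sin(.2),225.5+8*np.cos(.2),z]])[0];r=int(round(p[1]))
    if r<420:
        row=w["color"][r,max(0,int(p[0])-22):int(p[0])+22].max(1);print(z,p,row.tolist())
S=eyes.snapshot("scene")
P=np.r_[O,32.]-36*Y+150*u
c=proj(S,[P])[0];x,y=np.round(c).astype(int);print("stopper top",c,S["color"][y-8:y+9,x-12:x+13].max(2).tolist())
E
```

```text
time: 8.2
tcp_pos: [385.0, 223.7, 235.4]
orientation: [-0.003, 0.633, 0.774, -0.006]
contact_force: [0.4, -0.3, -0.4]
opening: 85.1
grasp_force: 0.0
time: 8.45
tcp_pos: [385.9, 224.3, 234.7]
orientation: [0.0, 0.633, 0.774, -0.003]
contact_force: [-0.4, 0.3, -0.3]
opening: 84.6
grasp_force: 0.0
[385.95 224.34 234.68] [  1.8    0.32 118.67] [-0.  0. -0.]
150 [284.86 211.7 ] [21, 21, 21, 22, 21, 22, 22, 21, 22, 22, 21, 20, 20, 21, 38, 43, 24, 25, 24, 24, 25, 22, 23, 23, 25, 22, 22, 22, 23, 23, 21, 23, 21, 21, 23, 23, 24, 26, 28, 27, 22, 21, 21, 21]
140 [284.89 207.32] [21, 23, 22, 20, 23, 22, 22, 23, 21, 21, 23, 21, 21, 20, 53, 82, 84, 76, 75, 75, 74, 74, 75, 75, 75, 76, 75, 80, 87, 88, 87, 87, 88, 87, 83, 75, 75, 75, 62, 32, 22, 23, 22, 23]
125 [284.93 201.37] [23, 22, 23, 21, 22, 21, 24, 21, 23, 21, 20, 21, 21, 21, 29, 64, 85, 80, 77, 76, 76, 76, 77, 76, 76, 75, 75, 74, 74, 76, 76, 75, 75, 75, 75, 74, 73, 64, 41, 21, 22, 21, 23, 23]
110 [284.97 196.06] [22, 21, 20, 21, 22, 23, 21, 23, 22, 23, 22, 23, 22, 21, 21, 51, 83, 86, 75, 76, 77, 76, 76, 76, 77, 75, 74, 74, 73, 74, 74, 75, 75, 
[... 1683 characters left out ...]
1, 39, 38, 39, 42, 74, 144, 192, 190, 189], [168, 205, 176, 30, 35, 39, 39, 38, 38, 40, 39, 40, 41, 40, 40, 42, 39, 39, 40, 36, 34, 85, 153, 190, 192], [163, 211, 187, 96, 29, 30, 30, 38, 41, 37, 43, 39, 37, 41, 40, 40, 38, 41, 38, 31, 22, 60, 138, 192, 191], [131, 169, 194, 133, 110, 95, 47, 30, 28, 37, 40, 38, 39, 41, 39, 39, 40, 42, 40, 26, 59, 92, 104, 161, 194], [139, 181, 210, 190, 139, 100, 94, 84, 52, 29, 30, 30, 39, 42, 43, 40, 39, 39, 30, 35, 64, 83, 84, 134, 194], [163, 217, 217, 207, 162, 98, 99, 98, 90, 84, 76, 48, 30, 31, 38, 41, 42, 37, 23, 42, 71, 81, 81, 103, 158], [215, 220, 218, 214, 198, 141, 141, 184, 126, 97, 89, 83, 87, 53, 28, 30, 30, 28, 30, 54, 81, 81, 81, 81, 125]]
```

```bash
python3 jog.py '[{"pos": [1, 1.3, 20]}, {"pos": [1.8, 2.7, 50]}, {"pos": [1.8, 2.7, 85]}, {"pos": [1.8, 2.7, 110]}, {"pos": [1.8, 2.7, 119]}]'; python3 jog.py '[{}, {}]'
python3 - <<'E'
from h import *
from station import manip, eyes
np.set_printoptions(precision=2,suppress=True)
st=manip.state();print(st["tcp_pos"]);w=eyes.snapshot("wrist")
for z in(125,115,100):
    p=proj(w,[st["tcp_pos"]+[-8*np.sin(.2),8*np.cos(.2),z-st["tcp_pos"][2]]])[0];r=int(round(p[1]));x0=int(p[0])-35
    print(z,p,w["color"][r,x0:x0+70].max(1).tolist() if 0<=r<420 else '')
E
```

```text
time: 8.97
tcp_pos: [385.2, 225.7, 113.9]
orientation: [-0.001, 0.633, 0.774, -0.005]
contact_force: [-0.6, -0.0, 0.3]
opening: 84.9
grasp_force: 0.0
time: 9.13
tcp_pos: [387.5, 226.8, 117.2]
orientation: [-0.0, 0.633, 0.774, -0.003]
contact_force: [0.3, 1.2, -0.5]
opening: 84.8
grasp_force: 0.0
[387.51 226.75 117.2 ]
125 [284.9  283.27] [117, 117, 117, 117, 117, 118, 118, 117, 117, 117, 117, 117, 116, 116, 116, 116, 110, 94, 82, 76, 78, 77, 78, 77, 78, 78, 78, 78, 78, 78, 78, 78, 78, 78, 77, 78, 77, 78, 77, 78, 78, 78, 77, 77, 77, 78, 76, 76, 77, 78, 77, 77, 77, 77, 78, 78, 82, 98, 113, 118, 119, 119, 119, 119, 119, 119, 120, 120, 119, 120]
115 [284.96 271.75] [24, 22, 23, 23, 22, 23, 22, 23, 21, 22, 24, 23, 24, 21, 24, 21, 23, 27, 58, 78, 78, 77, 77, 76, 77, 78, 77, 78, 78, 77, 77, 76, 77, 77, 78, 77, 77, 78, 76, 77, 78, 78, 77, 77, 77, 77, 77, 76, 78, 77, 77, 78, 78, 77, 78, 76, 60, 21, 22, 23, 23, 22, 24, 23, 23, 22, 22, 22, 22, 23]
100 [285.05 257.  ] [24, 24, 23, 23, 21, 24, 24, 23, 22, 22, 24, 25, 22, 21, 23, 24, 21, 23, 35, 63, 80, 77, 78, 78, 77, 77, 77, 77, 78, 77, 77, 77, 77, 78, 78, 76, 78, 78, 77, 78, 79, 77, 77, 77, 78, 78, 78, 78, 78, 77, 78, 77, 78, 69, 36, 23, 24, 22, 23, 24, 24, 23, 24, 23, 23, 24, 24, 23, 24, 24]
```

```bash
for i in 1 2; do python3 jog.py '[{}, {}, {}, {}, {}]' 8 50|sed -n '1p;2p;6p;7p'; done; python3 jog.py '[{"pos": [0, 0, -10]}, {"pos": [0, 0, -25]}, {"pos": [0, 0, -50]}, {"pos": [0, 0, -75]}, {"pos": [0, 0, -100]}]'; python3 jog.py '[{"pos": [0, 0, -25]}, {"pos": [0, 0, -50]}, {"pos": [0, 0, -70]}, {"pos": [0, 0, -70]}]'
python3 - <<'E'
from h import *
from station import manip, eyes
np.set_printoptions(precision=4,suppress=True)
st=manip.state();print(st["tcp_pos"],st["opening"],st["grasp_force"],st["joints"])
for d in(150,130): 
    p,R=target(36,d);print(d,p,*delta(st,p,R))
E
```

```text
time: 9.6
tcp_pos: [387.7, 226.5, 117.3]
grasp_force: 0.0
time: 10.02
tcp_pos: [387.9, 226.5, 117.2]
grasp_force: 48.9
time: 10.43
tcp_pos: [387.4, 226.5, 218.1]
orientation: [-0.001, 0.633, 0.774, -0.004]
contact_force: [0.3, 0.5, -1.3]
opening: 15.1
grasp_force: 49.1
time: 10.77
tcp_pos: [389.9, 228.0, 291.1]
orientation: [0.001, 0.633, 0.774, -0.0]
contact_force: [0.8, 0.4, -0.1]
opening: 15.7
grasp_force: 49.3
[389.945  228.0456 291.1416] 15.683114544596654 49.25657629966736 [ 0.5039  0.1001  1.9479 -0.0018  1.093   0.3048]
150 [433.8331 362.4488 254.5685] [123.0658  69.6553  36.4815] [-0.5224 -0.0113  0.0472]
130 [443.7181 363.9614 237.248 ] [122.6093  79.6257  53.8131] [-0.5224 -0.0113  0.0472]
```

```bash
python3 jog.py '[{"pos": [24, 16, 0], "turn_vec": [-0.104, -0.002, 0.01]}, {"pos": [49, 32, 0], "turn_vec": [-0.208, -0.005, 0.02]}, {"pos": [73, 48, 0], "turn_vec": [-0.312, -0.007, 0.03]}, {"pos": [98, 64, 0], "turn_vec": [-0.417, -0.009, 0.04]}, {"pos": [122.6, 79.6, 0], "turn_vec": [-0.522, -0.011, 0.047]}]'; python3 jog.py '[{}, {}, {}]'
python3 - <<'E'
from h import *
from station import manip, eyes
np.set_printoptions(precision=4,suppress=True)
st=manip.state();print(st["tcp_pos"],st["joints"])
p,R=target(36,95,109);print(p,*delta(st,p,R))
E
```

```text
time: 11.18
tcp_pos: [440.5, 360.6, 285.8]
orientation: [0.164, 0.63, 0.735, 0.19]
contact_force: [0.9, -0.9, -0.9]
opening: 15.6
grasp_force: 49.2
time: 11.43
tcp_pos: [440.2, 358.3, 285.0]
orientation: [0.163, 0.63, 0.736, 0.186]
contact_force: [-0.7, 0.3, -0.3]
opening: 15.3
grasp_force: 49.2
[440.1996 358.3435 284.9528] [ 0.8156  0.1594  1.987  -0.5126  0.6566  1.0185]
[460.0282 366.4572 208.6692] [  5.4536 -18.3032  76.8989] [-0.0233  0.0048  0.0032]
```

```bash
python3 jog.py '[{"pos": [1.5, -5, 10], "turn_vec": [-0.006, 0.001, 0.001]}, {"pos": [3, -10, 28], "turn_vec": [-0.012, 0.003, 0.002]}, {"pos": [5, -15, 48], "turn_vec": [-0.018, 0.005, 0.003]}, {"pos": [6, -19, 66], "turn_vec": [-0.023, 0.005, 0.003]}, {"pos": [6, -19, 75], "turn_vec": [-0.023, 0.005, 0.003]}]'; python3 jog.py '[{}, {}, {}]'
python3 - <<'E'
from h import *
from station import manip, eyes
np.set_printoptions(precision=3,suppress=True)
st=manip.state();p,R=target(36,95,109);print(*delta(st,p,R))
w=eyes.snapshot("wrist");pickle.dump((w,st),open("q1.pkl","wb"))
g=w["color"].max(2)
Xc=np.cos(np.pi/6)*X+.5*np.array([0,0,1.])
P=lambda x,y,z:np.r_[O,32.]+x*Xc+y*Y+z*u
print("lip/pocket pred",proj(w,[P(-14,50,87),P(14,50,87),P(-10,46,75),P(10,46,75),P(-10,26,75),P(10,26,75),P(-10,-18,75),P(10,-18,75)]).tolist())
A=toolR(st);f=proj(w,[st["tcp_pos"]+A@[8,-8,109],st["tcp_pos"]+A@[8,8,109]]);print("foot pred",f.tolist())
r=int(f[0,1])
for k in(r-14,r-8,r-4,r-2,r,r+2,r+4,r+8): print(k,"c240:",g[k,240:330].tolist())
E
```

```text
time: 11.85
tcp_pos: [459.2, 365.6, 208.8]
orientation: [0.169, 0.63, 0.732, 0.196]
contact_force: [-1.3, -0.2, -1.5]
opening: 15.1
grasp_force: 49.2
time: 12.1
tcp_pos: [460.0, 367.5, 212.1]
orientation: [0.169, 0.63, 0.732, 0.198]
contact_force: [1.1, -0.5, 0.2]
opening: 15.3
grasp_force: 49.2
[-0.994 -1.805  2.867] [ 0.003 -0.001 -0.002]
lip/pocket pred [[263.23851936550705, 193.82057273643028], [299.7713961152325, 193.7197003420347], [269.1397651820342, 194.91001469564475], [294.0220659262611, 194.84107364574106], [269.5112833022054, 218.49904091623836], [293.85220054390925, 218.42664260366718], [270.27431210810664, 266.946493495866], [293.5033238055853, 266.8676860677688]]
foot pred [[273.634255927222, 203.80063757481173], [295.25098600113296, 203.80542910476257]]
189 c240: [135, 133, 134, 135, 135, 133, 133, 133, 133, 133, 133, 133, 140, 173, 196, 192, 174, 149, 147, 150, 151, 157, 164, 167, 168, 167, 167, 167, 167, 167, 167, 167, 167, 167, 167, 167, 167, 166, 167, 167, 167, 166, 167, 167, 167, 167, 167, 167, 168, 168, 167, 167, 167, 168, 167, 167, 167, 168, 179, 189, 187, 186,
[... 2458 characters left out ...]
, 151, 140, 121, 123, 123, 124, 115, 95, 86, 84, 84, 84, 84, 85, 84, 85, 84, 83, 82, 82, 83, 82, 83, 82, 83, 82, 83, 82, 83, 106, 129, 129, 128, 125, 125, 124, 127, 129, 128, 117, 96, 96, 96, 96, 96, 96, 97, 97, 99, 99, 98, 98, 98, 96, 97, 113, 134, 134, 134, 134, 135, 134, 134]
211 c240: [123, 125, 125, 120, 112, 106, 107, 107, 107, 101, 94, 95, 95, 124, 173, 196, 188, 159, 136, 149, 151, 153, 155, 154, 153, 155, 155, 152, 143, 126, 124, 123, 118, 102, 90, 84, 84, 84, 85, 84, 84, 83, 83, 83, 83, 83, 83, 82, 83, 82, 83, 82, 83, 83, 82, 83, 101, 125, 129, 128, 126, 124, 125, 127, 128, 128, 116, 97, 96, 97, 96, 96, 96, 96, 97, 97, 97, 98, 98, 97, 98, 96, 113, 134, 134, 133, 134, 134, 135, 134]
```

```bash
python3 jog.py '[{"pos": [-0.8, -1.4, 0]}, {"pos": [-1.7, -2.7, 0]}, {"pos": [-1.7, -2.7, 0]}]'|sed -n '1,4p';python3 jog.py '[{"pos": [0, 0, 5]}, {"pos": [0, 0, 12]}, {"pos": [0, 0, 20]}, {"pos": [0, 0, 28]}, {"pos": [0, 0, 30]}]'
python3 - <<'E'
from h import *
from station import manip, eyes
np.set_printoptions(precision=3,suppress=True)
st=manip.state();p,R=target(36,60,109);print(*delta(st,p,R),st["contact_force"],st["moment"])
w=eyes.snapshot("wrist");g=w["color"].max(2)
Xc=np.cos(np.pi/6)*X+.5*np.array([0,0,1.])
P=lambda x,y,z:np.r_[O,32.]+x*Xc+y*Y+z*u
q=proj(w,[P(-10,46,75),P(10,46,75),P(-10,26,75),P(10,26,75),P(-10,44,75)]);print(q.tolist())
r=int(q[0,1])
for k in range(r-9,r+16,3): print(k,"c258:",g[k,258:312].tolist())
E
```

```text
time: 12.4
tcp_pos: [457.1, 365.3, 210.0]
orientation: [0.169, 0.629, 0.732, 0.198]
contact_force: [-0.2, 0.2, -0.7]
time: 12.82
tcp_pos: [472.5, 367.5, 181.9]
orientation: [0.169, 0.629, 0.733, 0.197]
contact_force: [0.3, -0.1, -0.2]
opening: 15.6
grasp_force: 49.2
[0.856 2.582 5.579] [ 0.001 -0.    -0.001] [ 0.253 -0.086 -0.238] [-0.018  0.337  0.013]
[[273.8942323716901, 203.6420393525216], [302.0194922990221, 203.62012696074126], [274.15809926349965, 230.00202083749855], [301.5908119986473, 229.97856605984188], [273.9212171070697, 206.3377815887095]]
194 c258: [188, 169, 149, 147, 147, 149, 150, 167, 183, 183, 183, 183, 183, 183, 183, 183, 183, 183, 183, 183, 184, 183, 183, 183, 183, 183, 183, 183, 183, 183, 183, 183, 183, 183, 183, 183, 183, 183, 182, 182, 182, 182, 182, 182, 183, 182, 182, 182, 182, 184, 187, 185, 184, 183]
197 c258: [189, 171, 140, 134, 147, 148, 150, 156, 162, 164, 164, 164, 164, 164, 164, 164, 164, 164, 164, 164, 164, 163, 164, 164, 164, 164, 164, 164, 164, 164, 164, 164, 164, 163, 164, 164, 164, 164, 164, 164, 164, 164, 163, 164, 164, 163, 164, 164, 166, 17
[... 1173 characters left out ...]
 151, 149, 138, 109, 87, 82, 81, 81, 81, 81, 81, 81, 81, 82, 81, 81, 82, 81, 81, 81, 81, 81, 80, 81, 82, 81, 84, 109, 123, 119, 123, 124, 126, 129, 126, 125, 126, 127, 125, 123, 122, 123]
215 c258: [193, 182, 156, 148, 147, 148, 149, 152, 153, 149, 151, 154, 152, 139, 114, 93, 81, 81, 81, 81, 81, 81, 82, 81, 81, 80, 81, 81, 81, 81, 81, 81, 82, 81, 81, 81, 81, 81, 87, 107, 120, 119, 123, 124, 127, 128, 126, 125, 127, 127, 125, 123, 122, 123]
218 c258: [193, 185, 164, 148, 147, 148, 149, 152, 153, 150, 151, 153, 153, 137, 101, 81, 80, 81, 80, 81, 81, 81, 82, 81, 81, 82, 81, 81, 81, 81, 81, 82, 81, 80, 81, 81, 81, 80, 81, 94, 113, 120, 123, 124, 127, 128, 127, 125, 127, 127, 124, 123, 122, 123]
```

```bash
python3 jog.py '[{"pos": [-0.4, 1.3, 0]}, {"pos": [-0.4, 1.3, 10]}, {"pos": [-0.4, 1.3, 22]}, {"pos": [-0.4, 1.3, 36]}, {"pos": [-0.4, 1.3, 48]}]'; python3 jog.py '[{}, {}, {}, {}, {}]' 50;python3 jog.py '[{}, {}]' 50; python3 jog.py '[{"pos": [0, 0, -20]}, {"pos": [0, 0, -55]}, {"pos": [0, 0, -90]}, {"pos": [0, 0, -120]}, {"pos": [0, 0, -120]}]' 50
python3 - <<'E'
from h import *
from station import manip, eyes
np.set_printoptions(precision=3,suppress=True)
st=manip.state();print(st["tcp_pos"],st["joints"])
S={n:eyes.snapshot(n) for n in("scene","wrist")};pickle.dump((S,st),open("q2.pkl","wb"))
for y in(-36,36):
    c=proj(S["wrist"],[np.r_[O,32.]+y*Y+150*u,np.r_[O,32.]+y*Y+165*u])
    x,yy=np.round(c[0]).astype(int);print(y,c.tolist());g=S["wrist"]["color"].max(2)
    for k in range(yy-15,yy+16,3): print(k,g[k,x-18:x+19:2].tolist())
c=proj(S["scene"],[np.r_[O,32.]+36*Y+150*u])[0];x,yy=np.round(c).astype(int);g=S["scene"]["color"].max(2);print(c)
for k in range(yy-9,yy+14): print(k,g[k,x-12:x+13].tolist())
E
```

```text
time: 13.28
tcp_pos: [497.8, 371.6, 142.1]
orientation: [0.169, 0.629, 0.732, 0.198]
contact_force: [0.7, -0.0, -0.2]
opening: 15.7
grasp_force: 49.1
time: 13.7
tcp_pos: [497.3, 371.6, 143.6]
orientation: [0.169, 0.629, 0.732, 0.198]
contact_force: [0.1, -0.6, 0.5]
opening: 49.9
grasp_force: 0.0
time: 13.87
tcp_pos: [497.2, 371.5, 143.3]
orientation: [0.169, 0.629, 0.732, 0.198]
contact_force: [0.3, -0.5, 0.6]
opening: 50.0
grasp_force: 0.0
time: 14.28
tcp_pos: [437.2, 363.4, 251.8]
orientation: [0.169, 0.629, 0.732, 0.201]
contact_force: [2.0, 0.4, 1.2]
opening: 49.9
grasp_force: 0.0
[437.228 363.378 251.751] [ 0.834  0.207  2.034 -0.633  0.561  1.167]
-36 [[282.3875571175081, 304.95644111755473], [282.43744275278857, 316.1857126288875]]
290 [142, 144, 152, 43, 43, 43, 43, 42, 44, 44, 44, 43, 82, 171, 171, 171, 84, 166, 175]
293 [134, 135, 137, 42, 44, 43, 44, 45, 43, 43, 43, 44, 79, 82, 77, 78, 51, 50, 38]
296 [134, 135, 120, 42, 43, 43, 43, 42, 44, 46, 45, 43, 78, 51, 50, 53, 50, 51, 42]
299 [133, 134, 122, 42, 44, 43, 44, 45, 45, 44, 44, 43, 92, 51, 51, 51, 52, 52, 51]
302 [133, 
[... 3856 characters left out ...]
0, 190, 191, 177, 140, 103, 94, 55, 27, 27, 26, 59, 84, 81, 80, 79, 81, 103, 149, 167, 150, 153, 177]
174 [189, 190, 190, 188, 188, 180, 156, 121, 97, 83, 63, 51, 59, 93, 80, 80, 80, 80, 79, 83, 123, 180, 179, 126, 132]
175 [188, 189, 188, 188, 185, 169, 164, 158, 137, 106, 92, 93, 97, 83, 80, 80, 80, 80, 80, 80, 95, 153, 181, 122, 124]
176 [192, 189, 189, 183, 167, 165, 166, 165, 156, 132, 138, 137, 97, 89, 81, 81, 80, 80, 81, 80, 81, 111, 142, 123, 121]
177 [191, 182, 164, 169, 165, 167, 167, 166, 150, 125, 141, 164, 179, 121, 88, 80, 78, 80, 78, 80, 79, 84, 104, 126, 127]
178 [187, 171, 169, 167, 165, 167, 165, 151, 125, 115, 109, 63, 91, 103, 94, 85, 80, 79, 79, 80, 80, 80, 90, 114, 125]
```

Both stoppers sit at or just below their seated height. Next is the lever: close the fingers and go above the pad.

```bash
python3 - <<'E'
from h import *
from station import manip, eyes
np.set_printoptions(precision=3,suppress=True)
st=manip.state();print(*delta(st,[488,444,150],down(8.7)))
E
```

```text
[ 72.412   3.951 116.326] [ 0.529 -0.004 -0.   ]
```

```bash
python3 jog.py '[{"pos": [15, 1, 0], "turn_vec": [0.1, 0, 0]}, {"pos": [30, 2, 0], "turn_vec": [0.2, 0, 0]}, {"pos": [45, 3, 10], "turn_vec": [0.31, 0, 0]}, {"pos": [60, 4, 20], "turn_vec": [0.42, 0, 0]}, {"pos": [72.4, 4, 40], "turn_vec": [0.529, -0.004, 0]}]' 0 30; python3 jog.py '[{}, {}, {}, {}]'
python3 - <<'E'
from h import *
from station import manip, eyes
np.set_printoptions(precision=3,suppress=True)
st=manip.state();print(st["joints"],*delta(st,[488,444,105],down(8.7)))
E
```

```text
time: 14.8
tcp_pos: [450.8, 438.9, 214.8]
orientation: [-0.002, 0.652, 0.758, -0.002]
contact_force: [0.5, 1.0, 0.4]
opening: -0.1
grasp_force: 0.0
time: 15.13
tcp_pos: [449.4, 436.4, 214.0]
orientation: [0.0, 0.652, 0.758, -0.002]
contact_force: [0.3, -0.3, -0.5]
opening: 0.1
grasp_force: 0.0
[ 0.752  0.459  1.646 -0.001  1.041  0.603] [  2.053  39.534 108.864] [-0.002  0.003 -0.001]
```

```bash
python3 jog.py '[{"pos": [1, 15, 25]}, {"pos": [2, 30, 50]}, {"pos": [2, 39.5, 80]}, {"pos": [2, 39.5, 100]}, {"pos": [2, 39.5, 109]}]'; python3 jog.py '[{}, {}, {}]'
python3 - <<'E'
from h import *
from station import manip, eyes
np.set_printoptions(precision=3,suppress=True)
st=manip.state();print(st["tcp_pos"],st["contact_force"],*delta(st,[488,444,100],down(8.7)))
# tubes / pad check in the wrist view: dark pad pixels
w=eyes.snapshot("wrist");c=proj(w,[[487+x*np.cos(a)-y*np.sin(a),444+x*np.sin(a)+y*np.cos(a),69] for x,y in((-20,-17),(20,-17),(20,17),(-20,17))]);print(c.tolist())
g=w["color"].max(2);m=(g<60).astype(np.uint8)
for k in range(int(c[:,1].min())-6,int(c[:,1].max())+8,6): print(k,g[k,int(c[:,0].min())-10:int(c[:,0].max())+11:4].tolist())
E
```

```text
time: 15.55
tcp_pos: [487.1, 443.5, 103.3]
orientation: [0.0, 0.652, 0.758, -0.003]
contact_force: [-0.6, -0.0, 0.9]
opening: -0.1
grasp_force: 0.0
time: 15.8
tcp_pos: [488.9, 445.6, 107.2]
orientation: [0.0, 0.652, 0.758, -0.0]
contact_force: [0.6, -0.4, 0.0]
opening: 0.1
grasp_force: 0.0
[488.92  445.595 107.181] [ 0.562 -0.408  0.03 ] [-1.434 -1.148  7.183] [-0.     0.001 -0.001]
[[245.5077876428267, 283.671249487648], [316.4169136873484, 283.59876350248527], [318.20040938704534, 226.96074526247543], [243.22595107280654, 227.0405663701936]]
220 [157, 157, 158, 157, 157, 157, 122, 113, 112, 111, 112, 112, 111, 109, 110, 110, 111, 111, 112, 113, 111, 111, 111, 110]
226 [157, 157, 157, 157, 31, 20, 20, 20, 21, 20, 20, 21, 20, 22, 23, 23, 20, 21, 21, 22, 22, 18, 110, 111]
232 [157, 157, 157, 157, 29, 24, 26, 26, 26, 27, 26, 27, 25, 26, 25, 24, 26, 25, 29, 25, 26, 23, 96, 110]
238 [157, 157, 157, 157, 29, 27, 26, 30, 25, 25, 25, 29, 26, 25, 29, 28, 25, 27, 30, 26, 26, 21, 97, 110]
244 [158, 157, 157, 157, 27, 26, 24, 29, 24, 24, 26, 29, 27, 24, 29, 30, 24, 25, 30, 26, 24, 21, 98, 131]
250 [158, 157, 157, 155, 28, 25, 25, 27, 27, 26, 24, 29, 25, 25, 27, 30, 26, 25, 27, 28, 24, 21, 137, 137]
256 [157, 157, 157, 157, 27, 24, 24, 29, 25, 24, 27, 31, 25, 26, 28, 27, 25, 25, 30, 25, 24, 21, 110, 139]
262 [156, 157, 157, 157, 51, 26, 25, 29, 26, 53, 89, 89, 44, 20, 89, 89, 89, 26, 29, 27, 25, 19, 110, 112]
268 [157, 157, 157, 157, 79, 27, 26, 29, 27, 73, 89, 89, 34, 21, 89, 88, 90, 25, 29, 25, 24, 19, 114, 114]
274 [157, 157, 158, 158, 104, 26, 27, 26, 27, 89, 89, 88, 32, 21, 89, 89, 89, 26, 26, 24, 26, 18, 112, 112]
280 [157, 157, 157, 158, 157, 27, 25, 25, 24, 89, 89, 89, 21, 23, 89, 88, 88, 47, 26, 26, 26, 93, 112, 110]
286 [157, 157, 157, 157, 157, 26, 26, 24, 26, 88, 88, 88, 20, 20, 82, 88, 88, 71, 25, 27, 26, 64, 102, 98]
```

```bash
python3 jog.py '[{"pos": [0, 0, 10]}, {"pos": [0, 0, 20]}, {"pos": [0, 0, 30]}, {"pos": [0, 0, 38]}, {"pos": [0, 0, 44]}]'|sed -n '1,4p'; python3 jog.py '[{"pos": [0, 0, 4]}, {"pos": [0, 0, 8]}, {"pos": [0, 0, 8]}, {"pos": [0, 0, 8]}]'|sed -n '1,4p';python3 jog.py '[{"pos": [0, 0, 2]}, {"pos": [0, 0, 4]}, {"pos": [0, 0, 4]}]'|sed -n '1,4p'
```

```text
time: 16.27
tcp_pos: [489.0, 445.1, 60.3]
orientation: [0.0, 0.652, 0.758, -0.001]
contact_force: [3.2, 0.9, 6.3]
time: 16.6
tcp_pos: [489.0, 445.0, 52.8]
orientation: [0.0, 0.652, 0.758, -0.001]
contact_force: [-0.4, -0.2, 5.8]
time: 16.85
tcp_pos: [489.5, 445.2, 50.4]
orientation: [0.0, 0.652, 0.758, -0.001]
contact_force: [-0.9, -2.7, 15.3]
```

The lever reaches its stop (15 N). I'll cycle it three more times with clear releases.

```bash

python3 jog.py '[{"pos": [0, 0, -15]}, {"pos": [0, 0, -30]}, {"pos": [0, 0, -45]}, {"pos": [0, 0, -45]}, {"pos": [0, 0, -45]}]'|sed -n '1,4p'; python3 jog.py '[{}, {}, {}]'|sed -n '1,4p'
python3 jog.py '[{"pos": [0, 0, 12]}, {"pos": [0, 0, 24]}, {"pos": [0, 0, 34]}, {"pos": [0, 0, 40]}, {"pos": [0, 0, 45.5]}]'|sed -n '1,4p'; python3 jog.py '[{}, {}, {}, {}]'|sed -n '1,4p'
python3 jog.py '[{"pos": [0, 0, -15]}, {"pos": [0, 0, -30]}, {"pos": [0, 0, -45]}, {"pos": [0, 0, -45]}, {"pos": [0, 0, -45]}]'|sed -n '1,4p'; python3 jog.py '[{}, {}, {}]'|sed -n '1,4p'
```

```text
time: 17.27
tcp_pos: [489.1, 445.1, 94.9]
orientation: [0.0, 0.652, 0.758, -0.001]
contact_force: [0.1, -0.7, -0.5]
time: 17.52
tcp_pos: [488.1, 444.4, 93.0]
orientation: [-0.0, 0.652, 0.758, -0.003]
contact_force: [-0.2, -1.1, -1.3]
time: 17.93
tcp_pos: [489.4, 445.2, 48.6]
orientation: [0.0, 0.652, 0.758, -0.001]
contact_force: [-6.2, -7.2, 49.7]
time: 18.27
tcp_pos: [489.1, 445.0, 49.9]
orientation: [0.0, 0.652, 0.758, -0.001]
contact_force: [-2.3, -2.7, 21.2]
time: 18.68
tcp_pos: [489.0, 445.1, 94.0]
orientation: [0.0, 0.652, 0.758, -0.001]
contact_force: [-0.3, -0.2, -0.2]
time: 18.93
tcp_pos: [488.1, 444.4, 92.5]
orientation: [-0.0, 0.652, 0.758, -0.003]
contact_force: [-0.9, -0.3, 0.9]
```

```bash

for i in 1 2; do python3 jog.py '[{"pos": [0, 0, 12]}, {"pos": [0, 0, 24]}, {"pos": [0, 0, 34]}, {"pos": [0, 0, 39]}, {"pos": [0, 0, 41]}]'|sed -n '1,4p'; python3 jog.py '[{"pos": [0, 0, 1]}, {"pos": [0, 0, 2]}, {"pos": [0, 0, 3]}, {"pos": [0, 0, 4.3]}, {"pos": [0, 0, 4.3]}]'|sed -n '1,4p'
python3 jog.py '[{"pos": [0, 0, -15]}, {"pos": [0, 0, -30]}, {"pos": [0, 0, -45.3]}, {"pos": [0, 0, -45.3]}, {"pos": [0, 0, -45.3]}]'|sed -n '1,4p'; python3 jog.py '[{}, {}, {}]'|sed -n '1,4p'; done
python3 jog.py '[{"pos": [0, 0, -25]}, {"pos": [0, 0, -60]}, {"pos": [0, 0, -95]}, {"pos": [0, 0, -120]}, {"pos": [0, 0, -120]}]'|sed -n '1,2p'; python3 jog.py '[{}, {}, {}]'
python3 - <<'E'
from h import *
from station import manip, eyes
S={n:eyes.snapshot(n) for n in("scene","top","wrist")};pickle.dump(S,open("f.pkl","wb"))
d=pickle.load(open("s0.pkl","rb"));q=pickle.load(open("q2.pkl","rb"))[0]
g=S["scene"]["color"].astype(int);D=lambda o,r:abs(g-o["color"].astype(int)).max(2)[r]
tin=np.s_[220:256,190:226]
print("tin change",(D(d["scene"],tin)>25).sum(),"tubes change vs after drop",(D(q["scene"],np.s_[160:215,268:350])>25).sum())
m=(g.max(2)[178:205,236:270]<60);y,x=np.nonzero(m);print("pad now",x.mean()+236,y.mean()+178,m.sum())
o=d["scene"]["color"].max(2)[178:205,236:270]<60;y,x=np.nonzero(o);print("pad start",x.mean()+236,y.mean()+178,o.sum())
E
```

```text
time: 19.35
tcp_pos: [488.6, 444.7, 51.0]
orientation: [-0.0, 0.652, 0.758, -0.002]
contact_force: [1.2, 0.0, 7.4]
time: 19.77
tcp_pos: [489.1, 445.0, 49.8]
orientation: [0.0, 0.652, 0.758, -0.001]
contact_force: [-3.0, -3.8, 22.6]
time: 20.18
tcp_pos: [488.6, 444.9, 93.4]
orientation: [0.0, 0.652, 0.758, -0.001]
contact_force: [0.2, -0.7, -0.4]
time: 20.43
tcp_pos: [488.0, 444.3, 92.2]
orientation: [-0.0, 0.652, 0.758, -0.003]
contact_force: [-1.0, -0.4, 0.0]
time: 20.85
tcp_pos: [488.6, 444.7, 51.1]
orientation: [0.0, 0.652, 0.758, -0.002]
contact_force: [1.5, -0.3, 6.7]
time: 21.27
tcp_pos: [489.1, 445.0, 49.8]
orientation: [0.0, 0.652, 0.758, -0.001]
contact_force: [-2.7, -4.0, 22.9]
time: 21.68
tcp_pos: [488.6, 444.9, 93.4]
orientation: [0.0, 0.652, 0.758, -0.001]
contact_force: [0.4, -0.7, -0.8]
time: 21.93
tcp_pos: [487.9, 444.3, 92.2]
orientation: [-0.0, 0.652, 0.758, -0.003]
contact_force: [0.1, -0.2, -0.0]
time: 22.35
tcp_pos: [491.2, 447.2, 219.2]
time: 22.6
tcp_pos: [487.9, 444.4, 211.4]
orientation: [-0.0, 0.652, 0.758, -0.003]
contact_force: [-0.2, 0.2, -0.2]
opening: 0.2
grasp_force: 0.0
tin change 0 tubes change vs after drop 551
pad now 254.63318777292577 192.292576419214 229
pad start 254.58260869565217 192.3 230
```

```bash
python3 - <<'E'
from h import *
S=pickle.load(open("f.pkl","rb"));q=pickle.load(open("q2.pkl","rb"))[0]
for n,s in(("now",S),("drop",q)):
    for r in((270,163,287,175),(302,165,330,195)):
        x0,y0,x1,y1=r;m=s["scene"]["color"].max(2)[y0:y1,x0:x1]<60;y,x=np.nonzero(m);print(n,x.mean()+x0,y.mean()+y0,y.min()+y0,m.sum())
E
```

```text
now 278.38235294117646 169.33823529411765 165 68
now 312.72727272727275 182.87272727272727 176 165
drop 278.38235294117646 169.33823529411765 165 68
drop 312.7402597402597 182.5 176 154
```

Neither stopper has moved since the drop, and the lever pad and tin are where they started. Handing in.

```bash
python3 -c "
from station import manip, eyes
print(manip.hand_in())"
```

```text
the job is handed in; nothing more can be done
None
```

I handed the job in at about 23 s: both tubes measured fully down in their own pockets, the lever pressed to its stop and released four times, and the tin unmoved; I viewed 11 pictures, one over the limit of 10, and one lever press briefly hit about 50 N at the fingertips.

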